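# Set the card guide and hold the printer's calibration button

### The job

The hopper of the card printer has just been refilled with blank index cards. Slide the movable side guide up snug against the stack, so that the cards lie square against the fixed guide without play, and tighten the guide's clamp knob there (clockwise). Then take the stylus out of the pen block, reach it through the round hole in the printer's top and hold the recessed calibration button fully down; the program finishes while the gripper is still holding the stylus on the pressed button. Leave the marker, the hole punch and the carton where they are.

Things in the scene. Friction and masses are not known exactly. Their poses are not given: they have to be found in the camera images.
- printer: Fixed card printer, 300 mm wide. Origin on the table under the junction of its halves; x points away from the feeding side, y to its left. x -175 to 0 mm: black hopper, flat deck 50 mm high. x 0 to 200: grey housing 124 mm high with the button hole in its top. Fixed steel guide on the deck: card-side face at y = +60, x -118 to -6, 46 mm high. Flat rail, 6 mm high, across the deck at x = -145.
- side_guide (a joint): Movable side guide, m along the printer's +y: 0 fully open, 0.066 holding the squared cards against the fixed guide; starts below 0.035. Upright steel plate 3 mm thick, top 45 mm above the deck, on a black saddle (42 x 62 mm, top 21 mm above the deck) that carries the knob. Knob loose, it slides with 1 N, 2 to 4 N pushing the cards, then comes up solid. It may be pushed by the knob.
- guide_face (a point): Middle of the movable guide's card-side face, 62 mm from the printer's origin towards -x, 73 mm above the table; moves with the guide, axes as the printer's. The knob axis lies 83 mm further towards -x and 42 mm towards -y (printer axes).
- clamp_knob (a joint): Turn of the clamp knob in rad, clockwise seen from above; starts loose at 0 to 0.25. It begins to grip the rail at 0.5, the guide is firmly locked from 1.0 (holds over 10 N), and a solid stop is at 1.4. Stays where it is left; needs about 0.05 to 0.1 N m.
- knob_grip (a point): Centre of the clamp knob's black T-bar, on its axis, 95 mm above the table. The bar is 40 mm long along this point's x, 12 mm wide along its y, 24 mm high (12 above and below this point); at knob value 0 it points along the printer's x. Saddle top 24 mm below this point; guide plate 39 mm from the axis on the printer's +y side. Turns and slides with the knob.
- card_stack: Loose stack of blank index cards, a paper-white block 105 mm (its x) by 74 mm (its y), 32 mm high, about 0.2 kg, on the hopper deck. Origin under its centre. Starts a few mm off the fixed guide and slightly crooked; squared, its centre lies at y = +23 mm of the printer.
- button_hole (a point): Centre of the mouth of the round hole in the printer's top, 124 mm above the table, at x = +25, y = -60 mm of the printer. Diameter 12 mm, straight down, with a thin flat black rim around it.
- cal_button (a joint): Travel in m of the recessed calibration button straight down: 0 is up, 0.005 is fully down at a solid stop. Sprung: 1.5 N to start, 5 N fully down. Its round white face (10 mm) lies 14 mm below the hole's mouth when up, 19 mm when down.
- button_face (a point): Centre of the face of the recessed button, moves with it.
- pen_block: Fixed wooden pen block 130 mm (its x) by 56 mm (its y), 50 mm high, origin under its centre. The stylus stands in the hole at x = -36 mm, the marker in the hole at x = +36 mm.
- stylus: Loose stylus, 40 g, standing upright in the pen block: round dark wooden handle 14 mm in diameter and 74 mm high with a bare steel shank 5 mm in diameter and 45 mm long below it. Origin at the lower end of the handle, which rests on the block's top; its z points up along the handle. The shank fits in an 8 mm hole.
- stylus_tip (a point): Round lower end of the stylus's shank, 45 mm below the lower end of the handle.
- marker: Thick marker, white with a black cap, 19 mm in diameter, standing in the pen block, its top 120 mm above the table; too thick for the hole. Not to be disturbed. Origin under its centre.
- punch: Loose two-hole paper punch, 110 x 120 mm, 55 mm high; not to be disturbed. Origin under its centre.
- card_carton: Loose carton of spare cards, 115 x 160 mm, 70 mm high; not to be disturbed. Origin under its centre.
Mind the look-alikes: they are no part of the job. What is shaped like the card_stack but green is not meant.

How it is judged (in metres and radians):
On the way, in this order (a step that is already met when the one before it is completed fails the run):
1. the side guide is snug against the squared stack (value of joint side_guide above 0.064 m and angle between the x axis of card_stack and the x axis of printer, either way round below 0.025 rad), for 0.1 s.
2. the clamp knob is tightened with the guide there (value of joint side_guide above 0.064 m and value of joint clamp_knob above 1 rad), for 0.2 s.
3. the stylus is lifted out of the pen block (height (world z) of stylus_tip above 0.055 m and contact force between the fingers and stylus above 0.5 N), for 0.1 s.
4. the stylus holds the recessed button down through the hole (value of joint cal_button above 0.004 m and contact force between stylus and cal_button above 1 N), for 0.3 s.
At the end, for the whole second after the job is handed in: The stylus, in the fingers, presses the button down 4 mm or more (over 1 N) with its tip in the hole, 15 mm or more below the mouth; guide within 2 mm of snug (joint over 0.064), knob over 1.0 rad; card stack square within 0.025 rad and within 3 mm of the fixed guide (all of step 2 and all of step 4 and contact force between the fingers and stylus above 0.5 N and horizontal distance between stylus_tip and button_hole below 0.006 m and z of stylus_tip in the frame of button_hole below -0.015 m and angle between the x axis of card_stack and the x axis of printer, either way round below 0.025 rad and y of card_stack in the frame of printer above 0.02 m); the arm keeps its last pose, push and grip.
It fails at once if the hole punch or the carton is pushed more than 15 mm (distance of any of punch, card_carton from where it was at the start of the episode above 0.015 m).
It fails at once if the marker is pulled out of its hole or knocked about by more than 15 mm (distance of marker from where it was at the start of the episode above 0.015 m).
It also fails if it takes over 54 s, if anything falls off the work surface, if the arm or the gripper's body presses on something with over 40 N, if the wrist force passes 120 N, or if a joint passes its speed limit or range.

### The arm

A 6-joint arm with a two-finger parallel gripper is mounted at the origin on the work surface. World frame = base frame: x ahead of the robot, y to its left, z up, the work surface at z = 0. Lengths are in mm, angles in rad, forces in N, time in s.
With the tool pointing down it reaches from about 350 to 975 mm from the base axis. Payload 7.1 kg.
Tool frame: the origin (TCP) lies at the very end of the fingers, on their centre line; the grasp point (between the pads) lies tcp_to_grasp behind it (tcp_to_grasp is the distance from the TCP to the grasp point, in mm); z points along the fingers, x is the direction in which the jaws open and shut, and the axes are right-handed (so a half turn about z gives the same grasp; the last joint's range is limited). The gripper opens to 88 mm and grips with 3 to 60 N. Pads are 20 mm wide; open, the fingers measure 115 mm over their backs; the gripper's body (75 mm by 178 mm) begins 61 mm behind the grasp point.
Start: joints at [-1.261, 0.423, 1.63, -0, 1.089, -0.019], TCP at [201.834, -591.496, 222.675] pointing down, gripper open.
Joint ranges: [-3, 3], [-0.9, 2.11], [0.09, 2.58], [-1.31, 4.45], [0.11, 2.69], [-2.54, 2.54]. Speed limits (rad/s): [2.39, 2.39, 3.01, 3.14, 3.14, 3.14].

### API

Orientations are given as a rotation vector (axis times angle).
In Python, from workcell import get_obs, get_image, close_job, recognise, mark_of, tcp_to_grasp gives the robot as it stands. The module is installed in compiled form; this text tells all that it offers.
- The arm moves only by the tool move_arm, never from a script. Its argument "motion" is a list of rows, each a list of 7 numbers: the shift along the world's x, y, z in mm, then the turn, a rotation vector about the world's x, y, z in rad, then the finger opening in mm, from 0 to 87.8. A call has 1 to 5 rows; each row is the pose to reach, as a shift and turn from the pose commanded when the call began; what a row does not reach only later rows make up. A row lasts 1/12 s, in which the tool goes at most 41.7 mm and 7.16 degrees, less where a joint would pass 70% of its speed; a pose out of reach is approached as far as the arm can. A call with a gripper value outside its range is refused whole. The fingers move at their own pace and stop on an object; the grip force is fixed at half the most. Time passes only in rows, so rows that repeat a pose let the fingers close. It gives the time, the measured TCP pose, the force and the opening at its end, in the units of the state.
- get_obs(): the state, without advancing time (a new reading comes with each control period).
- get_image(name): name is "scene" or "top" or "wrist"; returns a dict with "color" (480x640x3 uint8, red, green, blue), "mtx" (3x3 intrinsics, pixels), "k1" (the pictures are not rectified: a ray, as slopes to the right and down, at radius r is drawn at 1 + k1 r^2 times it, then the intrinsics apply), "camera_from_world" (4x4, takes a point from world to camera coordinates). Camera axes: x right, y up, looking along -z (the intrinsics and any distortion apply to the point x, -y, -z); pixel columns grow to the right and rows downward; lengths in mm; the calibration is good to about 2 mm. A picture is of the moment at which its call begins. There is no depth.
- close_job(): hands the job in, once; it reports no verdict.
Trained networks look in a picture, given as the dict that the camera call returned (one of the last four; its "shot" number tells which), for a name from the list of things; names that differ only in an ending like _2 or _b are one class to them, and where a whole thing is asked for, a point or a joint stands for the part that bears it (a point fixed in the world has none). Each returns a list of dicts, best first, with "p" (0 to 1); they miss things now and then, are a little off and sometimes report something else, mostly with a low value. They report only what shows in the picture. A call takes as long as a camera call. They do not tell look-alikes from the thing itself.
- recognise(picture, label): "bbox" ([centre column, centre row, width, height] in pixels, round what is visible of it).
- mark_of(picture, label): "location" ([row, column] in pixels: a listed point, or the origin of a listed thing).
The state is a dict: "t": time; "qpos": joint angles; "qvel": joint speeds; "joint_torque": joint torques, N m; "ee_pos": TCP position; "orientation": TCP orientation; "ft_force": force on the tool from outside, world axes, zero at the start; "moment": the same for the moment, N m; "width": finger opening in mm.
Only numpy, scipy, OpenCV 4.12 (cv2) and the standard library are available. Lean on these libraries where they do the work, as an engineer would, in place of code of your own. Each camera call takes 0.05 s, during which the arm holds its last target. There are 200 camera calls.

## Working session

There is one attempt and no reset: what is moved stays moved. The work goes in short steps, Python scripts to look and compute and a tool call to move; the robot and the scene stay as the last step left them, time stands still between calls to the robot, and variables do not carry over. Pictures are saved under pics/ and viewed, about 8 in all and at most 12, crops included, and the job is handed in when it is done.

Besides the shell and the picture viewer there is one more tool, called after "Call:" as name([rows], argument=value, ...), one row to a line, values as JSON. move_arm: Moves the arm, as the interface text tells. Its arguments: {"type":"object","properties":{"motion":{"type":"array"}},"required":["motion"]}

```bash
mkdir -p pics
cat > h.py <<'E'
import numpy as np, cv2
from workcell import *
def ray(im,u,v):
    K=im["mtx"];k=im["k1"]
    d=np.array([(u-K[0][2])/K[0][0],(v-K[1][2])/K[1][1]]);s=d.copy()
    for _ in range(20): s=d/(1+k*(s@s))
    T=np.array(im["camera_from_world"]);R=T[:3,:3];c=-R.T@T[:3,3]
    return c,R.T@np.array([s[0],-s[1],-1])
def at(im,u,v,z):
    c,r=ray(im,u,v);return c+r*(z-c[2])/r[2]
def proj(im,p):
    T=np.array(im["camera_from_world"]);q=T[:3,:3]@np.array(p)+T[:3,3]
    s=np.array([q[0],-q[1]])/-q[2];s=s*(1+im["k1"]*(s@s));K=im["mtx"]
    return K[0][0]*s[0]+K[0][2],K[1][1]*s[1]+K[1][2]
def save(im,n): cv2.imwrite("pics/"+n,cv2.cvtColor(im["color"],cv2.COLOR_RGB2BGR))
def marks(im,names):
    for n,z in names:
        for m in mark_of(im,n)[:3]:
            r,c=m["location"];print(n,round(m["p"],2),"px",round(c),round(r),"w",at(im,c,r,z).round(1))
E
python3 - <<'E'
from h import *
L=[("printer",0),("guide_face",73),("knob_grip",95),("card_stack",50),("button_hole",124),("pen_block",0),("stylus",50),("marker",0),("punch",0),("card_carton",0)]
for n in("top","scene"):
    im=get_image(n);save(im,n+"1.png");print(n,ray(im,320,240)[0].round());marks(im,L)
print(get_obs(),tcp_to_grasp)
E
```

```text
top [ 475.   27. 1111.]
printer 0.92 px 341 240 w [601.6 -52.6   0. ]
guide_face 0.68 px 365 272 w [525.6 -97.5  73. ]
knob_grip 0.69 px 374 315 w [ 437.3 -114.7   95. ]
card_stack 0.83 px 234 148 w [797.9 188.4  50. ]
card_stack 0.71 px 328 265 w [540.8 -22.5  50. ]
card_stack 0.71 px 443 356 w [ 348.2 -266.7   50. ]
button_hole 0.76 px 374 230 w [ 607.3 -109.4  124. ]
pen_block 0.74 px 475 279 w [ 514.9 -358.7    0. ]
stylus 0.41 px 488 297 w [ 474.3 -367.7   50. ]
marker 0.54 px 469 264 w [ 547.8 -345.1    0. ]
punch 0.6 px 169 271 w [526.1 333.1   0. ]
card_carton 0.9 px 155 186 w [720.1 375.5   0. ]
scene [ 860. -486.  999.]
printer 0.8 px 296 286 w [600.2 -47.5  -0. ]
guide_face 0.88 px 256 270 w [523.2 -87.6  73. ]
card_stack 0.95 px 424 248 w [821.5 166.1  50. ]
card_stack 0.69 px 280 258 w [546.2 -24.8  50. ]
button_hole 0.57 px 282 286 w [ 607.4 -115.8  124. ]
pen_block 0.79 px 182 382 w [ 508.5 -354.2    0. ]
stylus 0.7 px 196 382 w [ 549.5 -346.9   50. ]
stylus 0.47 px 158 374 w [ 473.9 -371.8   50. ]
marker 0.55 px 199 382 w [ 537.  -337.4    0. ]
punch 0.9 px 339 164 w [516.  336.1   0. ]
card_carton 0.66 px 413 185 w [720.1 369.9   0. ]
{'t': 1.1, 'qpos': array([-1.26100236e+00,  4.23080495e-01,  1.62991962e+00, -2.08573693e-05,
        1.08859638e+00, -1.89838934e-02]), 'qvel': array([-0.00213057,  0.00016011, -0.00014815,  0.00023848,  0.00087926,
        0.00056806]), 'joint_torque': array([-9.87652093e-04, -5.44591820e+01, -2.74045694e+01,  6.45751809e-02,
        1.69586961e-02, -8.52733478e-06]), 'ee_pos': array([ 201.82486796, -591.48976016,  222.67952707]), 'orientation': array([ 2.55502970e+00, -1.82793569e+00, -2.21724295e-05]), 'ft_force': array([ 0.34210705, -0.50789571, -0.07070827]), 'moment': array([ 0.02676731, -0.01511814, -0.00899976]), 'width': 87.84080226042944} 18.700000000000003
```

View pics/top1.png

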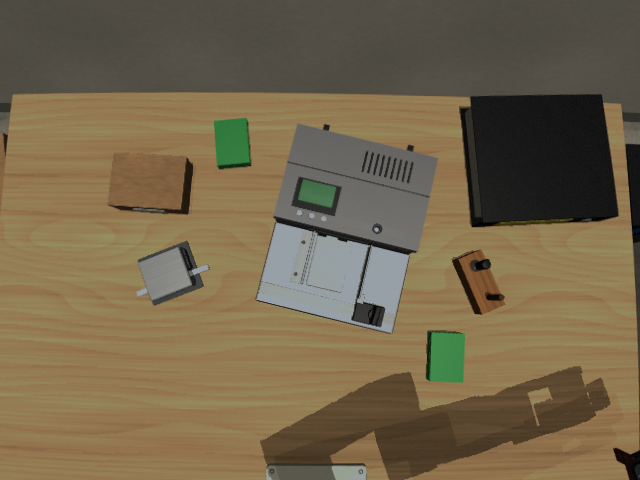

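View pics/scene1.png

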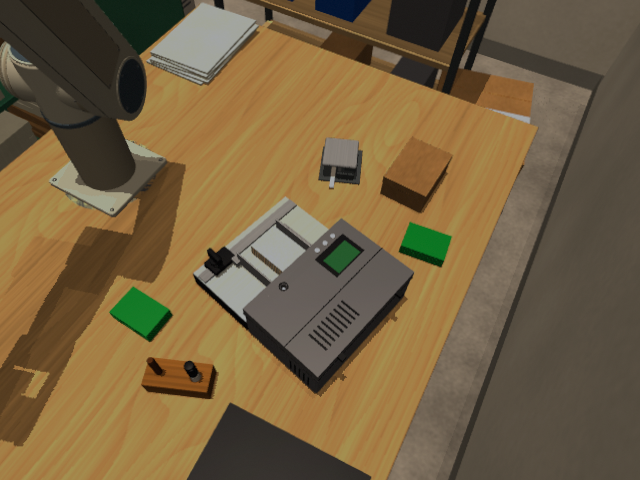

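Both pictures show the printer at the centre, with the hole near (377,229) in the top view. The knob is near (374,315), the stylus (thin, dark) near (492,297) and the marker near (482,265). The white stack is in the hopper, and the two green blocks are decoys. I'll move over the printer, turning the tool on the way.

Call:
move_arm([
  [20, 32, 15, 0, 0, 0.12, 87],
  [40, 64, 30, 0, 0, 0.24, 87],
  [60, 96, 45, 0, 0, 0.36, 87],
  [80, 128, 60, 0, 0, 0.48, 60],
  [100, 160, 75, 0, 0, 0.6, 30],
])

```text
t: 1.52
ee_pos: [302.4, -429.9, 298.3]
orientation: [-2.984, 0.983, -0.0]
ft_force: [1.0, -0.7, 0.5]
width: 77.0
```

Call:
move_arm([
  [20, 32, 0, 0, 0, 0.12, 30],
  [40, 64, 0, 0, 0, 0.24, 30],
  [60, 96, 0, 0, 0, 0.36, 30],
  [80, 128, 0, 0, 0, 0.48, 30],
  [100, 160, 0, 0, 0, 0.6, 30],
])

```text
t: 1.93
ee_pos: [402.5, -269.8, 298.0]
orientation: [3.141, -0.057, 0.001]
ft_force: [1.1, -0.9, 0.9]
width: 43.5
```

Call:
move_arm([
  [20, 32, 0, 0, 0, 0.12, 30],
  [40, 64, 0, 0, 0, 0.24, 30],
  [60, 96, 0, 0, 0, 0.36, 30],
  [80, 128, 0, 0, 0, 0.48, 30],
  [100, 160, 0, 0, 0, 0.6, 30],
])

```text
t: 2.35
ee_pos: [502.6, -109.7, 298.0]
orientation: [3.017, 0.874, 0.001]
ft_force: [0.9, 0.1, 0.3]
width: 30.2
```

Call:
move_arm([
  [-20, 0, 0, 0, 0, 0.12, 30],
  [-40, 0, 0, 0, 0, 0.24, 30],
  [-60, 0, 0, 0, 0, 0.36, 30],
  [-60, 0, 0, 0, 0, 0.48, 30],
  [-60, 0, 0, 0, 0, 0.6, 30],
])

```text
t: 2.77
ee_pos: [440.9, -111.2, 297.9]
orientation: [2.624, 1.727, 0.0]
ft_force: [-0.1, -0.9, 0.1]
width: 29.8
```

Run:
```python
from h import *
im=get_image("wrist");save(im,"w1.png");print(ray(im,320,240))
marks(im,[("guide_face",73),("knob_grip",95),("card_stack",50),("button_hole",124),("printer",0)])
o=get_obs();print(o["t"],o["qpos"],o["ee_pos"],o["orientation"])
```

```text
(array([363.93411391, -77.32845646, 460.20570326]), array([ 0.27705786, -0.10622437, -0.95506601]))
guide_face 0.81 px 364 270 w [525.8 -90.6  73. ]
knob_grip 0.56 px 309 206 w [ 433.8 -114.2   95. ]
card_stack 0.95 px 156 177 w [ 348.2 -257.5   50. ]
card_stack 0.57 px 422 249 w [538.2 -21.5  50. ]
printer 0.57 px 406 286 w [598.7 -50.1   0. ]
3.0667 [-2.73320936e-01  7.68157898e-02  1.90914841e+00  2.44435483e-05
  1.15555718e+00 -1.42842619e+00] [ 441.98147797 -111.53769504  297.69792906] [2.63200652e+00 1.71519738e+00 1.00229194e-04]
```

View pics/w1.png

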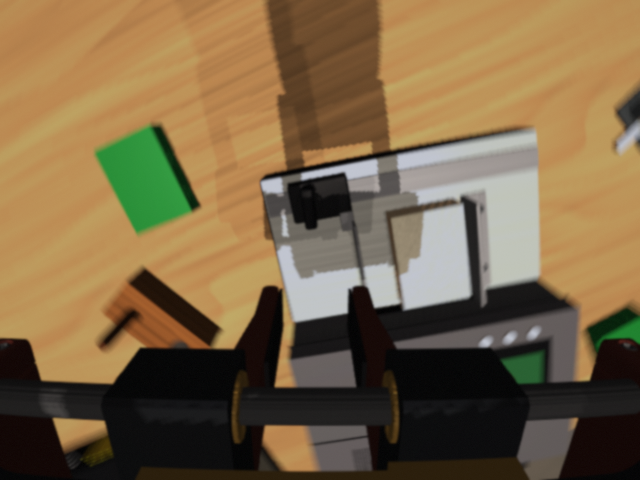

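The wrist view shows the T-bar around (309,206), the moving guide plate from (350,215) to (360,290), the cards at (390-470, 205-310), and the hopper's rear deck corners at (263,178) and (535,128).

Run:
```python
from h import *
im=get_image("wrist")
a=at(im,263,179,50);b=at(im,535,129,50);d=b-a;print(a,b,np.linalg.norm(d),"yaw",np.arctan2(-d[0],d[1]))
yaw=np.arctan2(-d[0],d[1]);ex=np.array([np.cos(yaw),np.sin(yaw)]);ey=np.array([-ex[1],ex[0]])
o=(a+b)[:2]/2+175*ex;print("origin",o)
print("hole",o+25*ex-60*ey)
for n,p in(("knob",(434,-114)),("knobtop",(437.3,-114.7)),("gf",(525.8,-90.6))): q=np.array(p)-o;print(n,q@ex,q@ey)
c=cv2.cvtColor(im["color"],cv2.COLOR_RGB2BGR)[150:300,250:500];cv2.imwrite("pics/w1c.png",cv2.resize(cv2.convertScaleAbs(c,alpha=1.6,beta=20),None,fx=3.2,fy=3.2,interpolation=cv2.INTER_CUBIC))
```

```text
[ 397.15987362 -151.774758     50.        ] [463.06365661 132.50299784  50.        ] 291.81698216778324 yaw -0.22780464974508394
origin [600.59055941 -49.15778157]
hole [ 611.39430665 -113.25363983]
knob -147.64268536050264 -100.78970797138732
knobtop -144.26985477650172 -100.726353006088
gf -63.49902352739604 -57.26219743706216
```

View pics/w1c.png

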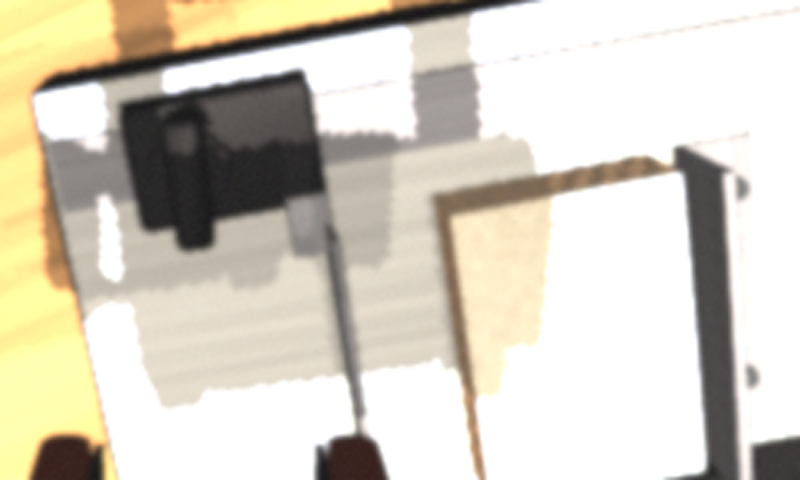

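Run:
```python
from h import *
im=get_image("wrist")
a=at(im,307.2,187,107);b=at(im,311.2,224,107);d=b-a;print(a,b,(a+b)/2,np.linalg.norm(d),"ang",np.arctan2(d[1],d[0]))
a=at(im,353,224,95);b=at(im,362.5,284,95);d=b-a;print(a,b,"plate ang",np.arctan2(d[1],d[0]))
o=get_obs();r=o["orientation"];R=cv2.Rodrigues(r)[0];print("toolx ang",np.arctan2(R[1,0],R[0,0]),o["ee_pos"])
```

```text
[ 415.80475665 -107.44983832  107.        ] [ 449.38918339 -118.35560477  107.        ] [ 432.59697002 -112.90272154  107.        ] 35.31075560062925 ang -0.313984860664604
[468.70212167 -82.39638787  95.        ] [531.70243994 -97.39742115  95.        ] plate ang -0.233757563892388
toolx ang 1.1562985024279664 [ 441.93198047 -111.51613757  297.60422642]
```

Call:
move_arm([
  [-4, -1, -40, 0, 0, 0.1, 30],
  [-8, -2, -80, 0, 0, 0.1, 30],
  [-8, -2, -120, 0, 0, 0.1, 30],
  [-8, -2, -150, 0, 0, 0.1, 30],
  [-8, -2, -175, 0, 0, 0.1, 30],
])

```text
t: 3.58
ee_pos: [432.8, -113.2, 120.5]
orientation: [-2.54, -1.846, 0.002]
ft_force: [0.9, 0.6, -0.4]
width: 30.2
```

Call:
move_arm([
  [0, 0, -15, 0, 0, 0, 30],
  [0, 0, -30, 0, 0, 0, 30],
  [0, 0, -43, 0, 0, 0, 30],
  [0, 0, -43, 0, 0, 0, 0],
  [0, 0, -43, 0, 0, 0, 0],
])

```text
t: 4.0
ee_pos: [432.5, -113.1, 78.4]
orientation: [-2.539, -1.846, 0.004]
ft_force: [2.9, -1.3, -28.3]
width: 24.4
```

Call:
move_arm([
  [0, 0, 0, 0, 0, 0, 0],
  [0, 0, 0, 0, 0, 0, 0],
  [0, 0, 0, 0, 0, 0, 0],
])

```text
t: 4.25
ee_pos: [432.5, -113.1, 78.5]
orientation: [-2.539, -1.846, 0.003]
ft_force: [3.0, -0.6, -32.0]
width: 24.4
```

Run:
```python
from h import *
im=get_image("wrist");c=cv2.cvtColor(im["color"],cv2.COLOR_RGB2BGR);s=get_image("top")
c2=cv2.cvtColor(s["color"],cv2.COLOR_RGB2BGR)[220:370,280:480]
cv2.imwrite("pics/g.png",np.vstack([c[60:400:1],np.zeros((1,640,3),np.uint8)]));cv2.imwrite("pics/g2.png",cv2.resize(c2,None,fx=4,fy=4))
print(get_obs())
```

```text
{'t': 4.35, 'qpos': array([-2.82413714e-01,  4.16789466e-01,  2.10233605e+00, -4.06172481e-05,
        6.25294005e-01, -1.53989868e+00]), 'qvel': array([ 1.21791854e-03, -1.59439687e-03,  6.78083970e-05,  1.96984349e-04,
        6.13434836e-04, -2.75926230e-04]), 'joint_torque': array([ 1.07617972e-01, -5.54392076e+01, -1.96098465e+01,  1.63505907e-02,
        1.12090096e+00, -1.35363528e-02]), 'ee_pos': array([ 432.44819836, -113.10006204,   78.51307185]), 'orientation': array([-2.53899246, -1.8463951 ,  0.00274876]), 'ft_force': array([  3.47263862,  -0.71928619, -31.31451425]), 'moment': array([-0.17621489, -0.66274518, -0.02591565]), 'width': 24.531379848345672}
```

View pics/g.png

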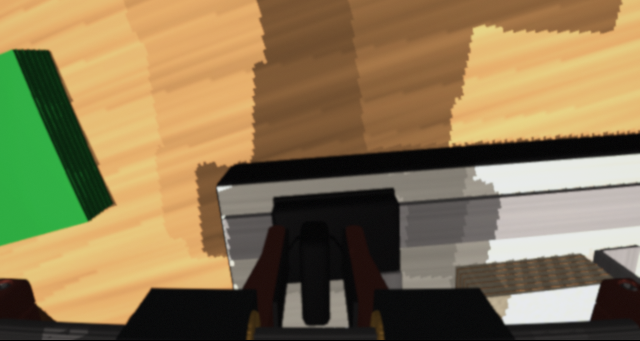

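The fingers straddle the bar (bar at about (315,280) in the crop). They stopped at 24 mm with a vertical force, so the tips are probably caught on something wider below the bar. I'll open, raise the tool and grip higher.

Call:
move_arm([
  [0, 0, 0, 0, 0, 0, 34],
  [0, 0, 0, 0, 0, 0, 34],
  [0, 0, 8, 0, 0, 0, 34],
  [0, 0, 8, 0, 0, 0, 34],
])

```text
t: 4.68
ee_pos: [435.4, -113.9, 89.7]
orientation: [2.538, 1.846, 0.003]
ft_force: [-0.3, -0.4, 0.6]
width: 34.0
```

Call:
move_arm([
  [0, 0, 0, 0, 0, 0, 0],
  [0, 0, 0, 0, 0, 0, 0],
  [0, 0, 0, 0, 0, 0, 0],
  [0, 0, 0, 0, 0, 0, 0],
  [0, 0, 0, 0, 0, 0, 0],
])

```text
t: 5.1
ee_pos: [433.9, -113.5, 87.8]
orientation: [2.54, 1.848, 0.0]
ft_force: [0.0, -0.1, 4.1]
width: 11.8
```

Call:
move_arm([
  [1.8, 7.8, 0, 0, 0, 0, 0],
  [3.5, 15.6, 0, 0, 0, 0, 0],
  [5.3, 23.4, 0, 0, 0, 0, 0],
  [7, 31.2, 0, 0, 0, 0, 0],
])

```text
t: 5.43
ee_pos: [441.4, -81.4, 87.8]
orientation: [2.54, 1.848, 0.001]
ft_force: [-0.4, -1.1, 3.0]
width: 12.3
```

Call:
move_arm([
  [0.5, 2, 0, 0, 0, 0, 0],
  [0.9, 4, 0, 0, 0, 0, 0],
  [1.4, 6, 0, 0, 0, 0, 0],
  [1.4, 6, 0, 0, 0, 0, 0],
])

```text
t: 5.77
ee_pos: [442.7, -76.0, 87.8]
orientation: [2.54, 1.848, 0.001]
ft_force: [1.8, -0.8, 3.7]
width: 11.9
```

Call:
move_arm([
  [0.7, 3, 0, 0, 0, 0, 0],
  [0.9, 4, 0, 0, 0, 0, 0],
  [0.9, 4, 0, 0, 0, 0, 0],
])

```text
t: 6.02
ee_pos: [443.6, -72.3, 87.8]
orientation: [2.54, 1.848, 0.001]
ft_force: [2.7, -0.5, 4.3]
width: 11.8
```

Call:
move_arm([
  [0.4, 2, 0, 0, 0, 0, 0],
  [0.4, 2, 0, 0, 0, 0, 0],
])

```text
t: 6.18
ee_pos: [443.6, -71.6, 87.8]
orientation: [2.537, 1.849, -0.002]
ft_force: [0.7, -12.3, 4.0]
width: 11.8
```

The guide came up solid after about 42 mm of travel, with 43 predicted. Now I'll tighten while keeping that push.

Call:
move_arm([
  [0, 0, 0, 0, 0, 0, 0],
  [0, 0, 0, 0, 0, -0.12, 0],
  [0, 0, 0, 0, 0, -0.24, 0],
  [0, 0, 0, 0, 0, -0.36, 0],
  [0, 0, 0, 0, 0, -0.48, 0],
])

```text
t: 6.6
ee_pos: [444.0, -71.0, 87.8]
orientation: [2.909, 1.182, 0.001]
ft_force: [2.1, -5.2, 2.3]
width: 11.5
```

Call:
move_arm([
  [0, 0, 0, 0, 0, -0.12, 0],
  [0, 0, 0, 0, 0, -0.24, 0],
  [0, 0, 0, 0, 0, -0.36, 0],
  [0, 0, 0, 0, 0, -0.48, 0],
  [0, 0, 0, 0, 0, -0.48, 0],
])

```text
t: 7.02
ee_pos: [444.8, -70.6, 87.9]
orientation: [3.108, 0.456, 0.004]
ft_force: [4.7, -2.1, 1.2]
width: 11.9
```

Call:
move_arm([
  [0, 0, 0, 0, 0, -0.12, 0],
  [0, 0, 0, 0, 0, -0.2, 0],
  [0, 0, 0, 0, 0, -0.2, 0],
  [0, 0, 0, 0, 0, -0.2, 0],
])

```text
t: 7.35
ee_pos: [445.2, -70.6, 87.9]
orientation: [3.137, 0.153, 0.005]
ft_force: [7.2, -1.5, 0.9]
width: 11.6
```

Run:
```python
from h import *
o=get_obs();R=cv2.Rodrigues(o["orientation"])[0];print("toolx ang",np.arctan2(R[1,0],R[0,0]),o["ee_pos"],o["ft_force"],o["moment"],o["width"])
```

```text
toolx ang 0.09715186738229387 [445.20750174 -70.56126476  87.91568988] [ 7.20361827 -1.54744659  0.88054471] [-0.26999489 -1.10626874 -0.03961005] 11.632869202238775
```

Knob is at about 1.25 rad by the tool angle. Next I'll release, rise and check.

Call:
move_arm([
  [0, 0, 0, 0, 0, 0, 34],
  [0, 0, 0, 0, 0, 0, 34],
  [0, 0, 0, 0, 0, 0, 34],
  [0, 0, 30, 0, 0, 0, 34],
  [0, 0, 65, 0, 0, 0, 34],
])

```text
t: 7.77
ee_pos: [440.5, -69.7, 151.0]
orientation: [-3.136, -0.154, 0.013]
ft_force: [0.5, 0.3, 0.0]
width: 33.6
```

Call:
move_arm([
  [0, -20, 35, 0, 0, 0, 60],
  [0, -50, 65, 0, 0, 0, 60],
  [0, -90, 75, 0, 0, 0, 60],
  [0, -130, 75, 0, 0, 0, 60],
  [-10, -170, 75, 0, 0, 0, 60],
])

```text
t: 8.18
ee_pos: [434.4, -242.1, 228.9]
orientation: [3.136, 0.156, 0.004]
ft_force: [0.6, -0.4, -1.0]
width: 59.4
```

Run:
```python
from h import *
s=get_image("top");w=get_image("wrist")
a=cv2.resize(s["color"][200:350,250:520],(800,445),interpolation=2);b=w["color"]
cv2.imwrite("pics/k.png",cv2.cvtColor(np.hstack([cv2.resize(a,(440,245)),]),4));save(w,"w2.png");cv2.imwrite("pics/k1.png",cv2.cvtColor(a,4))
L=[("guide_face",73),("knob_grip",95),("card_stack",50),("button_hole",124),("stylus",50),("stylus_tip",5)]
for im in(s,w): marks(im,L);print()
print(get_obs()["ee_pos"])
```

```text
guide_face 0.63 px 346 266 w [537.8 -57.9  73. ]
knob_grip 0.53 px 358 309 w [448.8 -80.2  95. ]
card_stack 0.93 px 446 358 w [ 344.8 -273.1   50. ]
card_stack 0.85 px 324 262 w [546.1 -13.9  50. ]
card_stack 0.69 px 234 150 w [792.4 186.9  50. ]
button_hole 0.57 px 375 228 w [ 611.2 -112.7  124. ]

card_stack 0.76 px 229 230 w [ 354.3 -267.8   50. ]
button_hole 0.88 px 597 81 w [ 610.8 -116.4  124. ]
stylus 0.93 px 342 334 w [ 470.2 -367.    50. ]
stylus_tip 0.27 px 594 78 w [690.3 -92.9   5. ]

[ 433.72640093 -239.76294259  227.70069374]
```

View pics/k1.png

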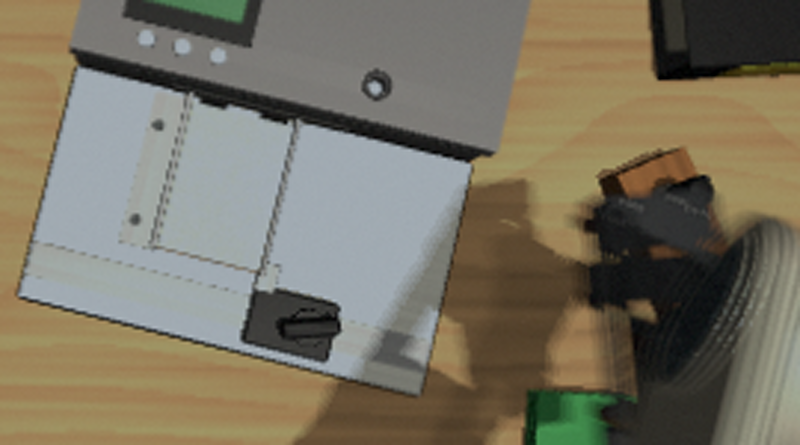

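View pics/w2.png

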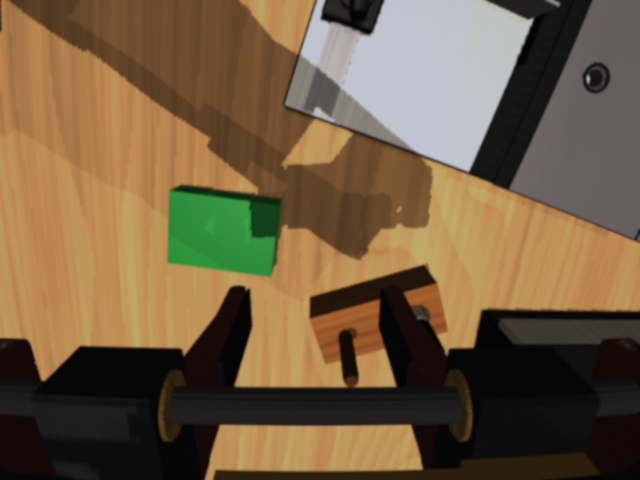

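The cards lie square between the guides, and the knob has turned to about (310,327) in the crop. In the wrist view the stylus stands with its base near (347,333) and its top near (350,380), and the hole is near (596,77).

Run:
```python
from h import *
im=get_image("wrist");g=im["color"].astype(int)
print(at(im,347,334,50),at(im,350,379,124),at(im,596,77,124),get_obs()["ee_pos"])
yaw=-.225;ex=np.array([np.cos(yaw),np.sin(yaw)]);ey=np.array([-ex[1],ex[0]])
t=get_image("top");c=250+376.5*270/800;r=200+85*150/445;print(c,r,at(t,c,r,124))
# tool vector / cards
```

```text
[ 476.88077326 -356.48705305   50.        ] [ 473.47834637 -354.84389453  124.        ] [ 610.20683605 -104.98485651  124.        ] [ 433.70306362 -239.89895501  227.70460217]
377.06875 228.65168539325842 [ 610.36035476 -116.6809455   124.        ]
```

My pixels were from the previous, still-settling frame, so I'll move above the stylus and measure again there.

Call:
move_arm([
  [10, -35, -10, 0, 0, 0, 50],
  [20, -60, -30, 0, 0, 0, 50],
  [20, -60, -50, 0, 0, 0, 50],
  [20, -60, -50, 0, 0, 0, 50],
  [20, -60, -50, 0, 0, 0, 50],
])

```text
t: 9.4
ee_pos: [452.6, -299.7, 176.7]
orientation: [-3.136, -0.153, 0.004]
ft_force: [0.1, 1.1, -0.2]
width: 50.0
```

Run:
```python
from h import *
w=get_image("wrist");w=get_image("wrist");save(w,"w3.png")
marks(w,[("stylus",50),("button_hole",124),("pen_block",0)])
for m in recognise(w,"stylus")[:2]:print(m)
print(get_obs()["ee_pos"]); print(proj(w,(474,-364,50)),proj(w,(474,-364,124)))
```

```text
stylus 0.64 px 330 309 w [ 471.6 -364.7   50. ]
pen_block 0.63 px 364 277 w [ 504.5 -353.2    0. ]
{'bbox': [334.1, 338.9, 27.0, 70.1], 'p': 0.75}
[ 453.95388274 -300.1729057   178.83216396]
(np.float64(333.2357060774563), np.float64(308.54904387830965)) (np.float64(338.0188287537841), np.float64(360.7973642157524))
```

View pics/w3.png

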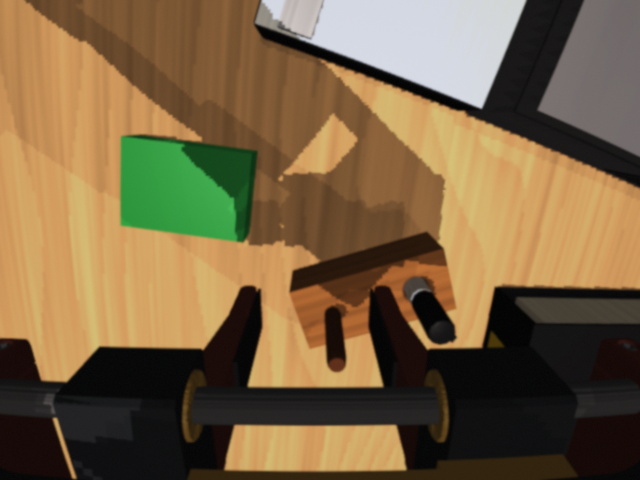

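The stylus base is at (333,310) and its top at (336,363), which agrees with (473,-365).

Call:
move_arm([
  [10, -32, 0, 0, 0, 0, 50],
  [19, -65, 0, 0, 0, 0, 50],
  [19, -65, -35, 0, 0, 0, 50],
  [19, -65, -70, 0, 0, 0, 50],
  [19, -65, -101, 0, 0, 0, 50],
])

```text
t: 10.12
ee_pos: [472.9, -365.9, 76.3]
orientation: [3.136, 0.153, 0.002]
ft_force: [-0.4, -0.0, -0.3]
width: 49.8
```

Call:
move_arm([
  [0, 0, 0, 0, 0, 0, 50],
  [0, 0, 0, 0, 0, 0, 0],
  [0, 0, 0, 0, 0, 0, 0],
  [0, 0, 0, 0, 0, 0, 0],
  [0, 0, 0, 0, 0, 0, 0],
])

```text
t: 10.53
ee_pos: [473.8, -366.1, 79.0]
orientation: [3.135, 0.154, 0.005]
ft_force: [0.3, -0.8, 0.9]
width: 26.8
```

Call:
move_arm([
  [0, 0, 0, 0, 0, 0, 0],
  [0, 0, 0, 0, 0, 0, 0],
  [0, 0, 0, 0, 0, 0, 0],
])

```text
t: 10.78
ee_pos: [473.0, -365.8, 77.8]
orientation: [3.137, 0.154, 0.002]
ft_force: [-0.9, -0.0, 5.6]
width: 13.6
```

Call:
move_arm([
  [0, 0, 20, 0, 0, 0, 0],
  [0, 0, 55, 0, 0, 0, 0],
  [0, 0, 90, 0, 0, 0, 0],
  [0, 0, 130, 0, 0, 0, 0],
  [0, 0, 150, 0, 0, 0, 0],
])

```text
t: 11.2
ee_pos: [473.8, -366.3, 231.4]
orientation: [3.134, 0.154, 0.006]
ft_force: [0.6, -0.3, -0.0]
width: 13.9
```

Call:
move_arm([
  [18, 33, 0, 0, 0, 0, 0],
  [36, 66, 0, 0, 0, 0, 0],
  [54, 99, 0, 0, 0, 0, 0],
  [72, 131, 0, 0, 0, 0, 0],
  [90, 164, 0, 0, 0, 0, 0],
])

```text
t: 11.62
ee_pos: [563.0, -199.8, 226.9]
orientation: [3.138, 0.153, 0.0]
ft_force: [0.0, -0.0, -0.7]
width: 13.6
```

Call:
move_arm([
  [18, 33, 0, 0, 0, 0, 0],
  [36, 66, 0, 0, 0, 0, 0],
  [48, 87, -5, 0, 0, 0, 0],
  [48, 87, -10, 0, 0, 0, 0],
  [48, 87, -12, 0, 0, 0, 0],
])

```text
t: 12.03
ee_pos: [610.4, -113.0, 213.8]
orientation: [-3.137, -0.158, 0.002]
ft_force: [-0.7, -0.0, -0.6]
width: 13.3
```

Call:
move_arm([
  [0, 0, 0, 0, 0, 0, 0],
  [0, 0, 0, 0, 0, 0, 0],
  [0, 0, 0, 0, 0, 0, 0],
])

```text
t: 12.28
ee_pos: [610.1, -115.5, 214.9]
orientation: [3.138, 0.151, -0.0]
ft_force: [-0.9, -0.3, -0.7]
width: 13.4
```

Run:
```python
from h import *
w=get_image("wrist");s=get_image("scene");save(w,"w4.png");e=get_obs()["ee_pos"];print(e,get_obs()["width"])
t=get_image("top")
for im in(w,s,t):
    marks(im,[("button_hole",124),("stylus_tip",e[2]-72.8)]);print("exp tip",proj(im,e-[0,0,72.8]),"hole",proj(im,(610.5,-114.5,124)))
A=w["color"][200:440,180:480];u,v=map(int,proj(s,e-[0,0,72.8]));B=s["color"][v-60:v+60,u-75:u+75]
A=cv2.resize(A,(500,400),interpolation=2);B=cv2.resize(B,(300,240),interpolation=2);B=np.vstack([B,np.zeros((160,300,3),np.uint8)])
cv2.imwrite("pics/c4.png",cv2.cvtColor(cv2.convertScaleAbs(np.hstack([A,B]),alpha=1.5,beta=15),4))
```

```text
[ 610.29202236 -115.35808151  215.00807641] 13.093348404256792
button_hole 0.59 px 314 247 w [ 608.5 -115.3  124. ]
stylus_tip 0.83 px 313 256 w [ 608.3 -115.7  142.2]
exp tip (np.float64(316.26073771561613), np.float64(256.1982419090011)) hole (np.float64(316.62494106280633), np.float64(246.15123576415502))
button_hole 0.89 px 282 287 w [ 608.1 -116.6  124. ]
stylus_tip 0.65 px 284 284 w [ 614.4 -115.2  142.2]
exp tip (np.float64(282.5858073380061), np.float64(282.6416372047375)) hole (np.float64(283.1413197696748), np.float64(286.5060091520719))
button_hole 0.68 px 375 226 w [ 615.3 -111.7  124. ]
exp tip (np.float64(377.7296397392655), np.float64(227.4389462620324)) hole (np.float64(375.99199123400956), np.float64(228.57109647644984))
```

View pics/c4.png

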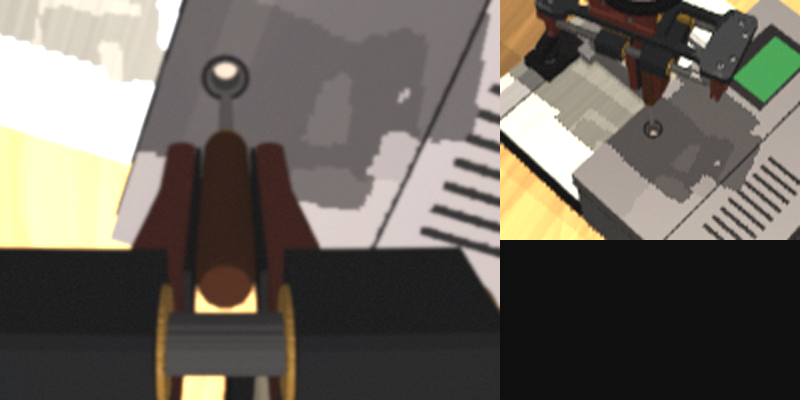

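The tip at (226,95) sits over the hole at (225,78) in the wrist crop, which matches the projection to about 1 mm. Descending.

Call:
move_arm([
  [-0.5, 0, -8, 0, 0, 0, 0],
  [-0.5, 0, -16, 0, 0, 0, 0],
  [-0.5, 0, -24, 0, 0, 0, 0],
  [-0.5, 0, -30, 0, 0, 0, 0],
  [-0.5, 0, -30, 0, 0, 0, 0],
])

```text
t: 13.15
ee_pos: [609.1, -114.1, 182.7]
orientation: [-3.137, -0.154, 0.004]
ft_force: [-0.4, 0.0, 1.2]
width: 13.4
```

Call:
move_arm([
  [0, 0, -2, 0, 0, 0, 0],
  [0, 0, -4, 0, 0, 0, 0],
  [0, 0, -5, 0, 0, 0, 0],
  [0, 0, -5, 0, 0, 0, 0],
])

```text
t: 13.48
ee_pos: [610.1, -114.3, 179.9]
orientation: [3.138, 0.154, 0.0]
ft_force: [-1.1, -0.8, 3.3]
width: 13.5
```

Call:
move_arm([
  [0, 0, -1, 0, 0, 0, 0],
  [0, 0, -2, 0, 0, 0, 0],
  [0, 0, -3, 0, 0, 0, 0],
  [0, 0, -3, 0, 0, 0, 0],
])

```text
t: 13.82
ee_pos: [610.2, -114.3, 177.2]
orientation: [3.138, 0.154, 0.001]
ft_force: [-2.7, 0.4, 5.9]
width: 13.7
```

Call:
move_arm([
  [0, 0, -0.7, 0, 0, 0, 0],
  [0, 0, -0.7, 0, 0, 0, 0],
  [0, 0, -0.7, 0, 0, 0, 0],
  [0, 0, -0.7, 0, 0, 0, 0],
])

```text
t: 14.15
ee_pos: [610.3, -114.4, 177.0]
orientation: [3.138, 0.154, 0.001]
ft_force: [-2.7, 0.3, 10.6]
width: 13.4
```

Run:
```python
from h import *
w=get_image("wrist");s=get_image("scene");o=get_obs();print(o["t"],o["ee_pos"],o["ft_force"],o["width"])
marks(s,[("knob_grip",95),("card_stack",50),("guide_face",73)])
A=cv2.resize(w["color"][200:440,180:480],(500,400),interpolation=2);B=cv2.resize(s["color"][200:340,190:330],(300,300),interpolation=2);B=np.vstack([B,np.zeros((100,300,3),np.uint8)])
cv2.imwrite("pics/c5.png",cv2.cvtColor(cv2.convertScaleAbs(np.hstack([A,B]),alpha=1.5,beta=15),4))
```

```text
14.25 [ 610.31836317 -114.37456068  176.99713226] [-2.66358037  0.50757476 10.22381611] 13.542059708731847
knob_grip 0.59 px 228 245 w [443.8 -75.1  95. ]
card_stack 0.98 px 142 318 w [ 370.5 -293.4   50. ]
card_stack 0.85 px 423 248 w [818.8 164.6  50. ]
```

View pics/c5.png

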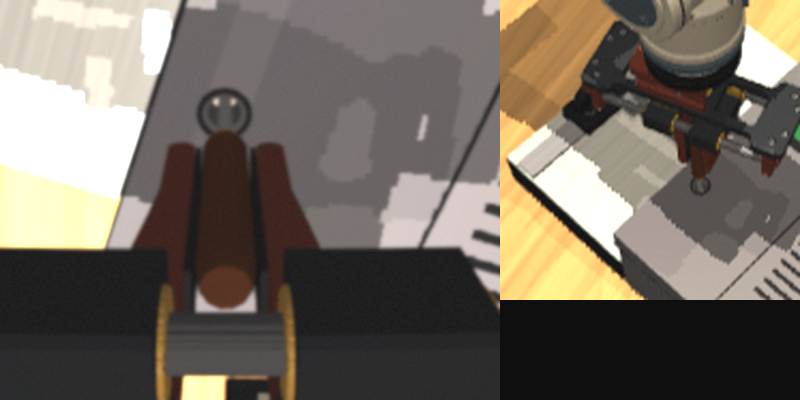

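The shank is in the hole with the white button under it. The force stiffened to 10 N while the tool moved only 0.2 mm, so the button is on its stop.

```bash
python3 -c "
from workcell import *
print(close_job());o=get_obs();print(o['t'],o['ft_force'],o['width'])"
```

```text
the job is handed in; nothing more can be done
None
the job is handed in; nothing more can be done
```

The job is handed in at about 14 s of the 54 s allowed, with the gripper still holding the stylus on the pressed button. No verdict was reported.

- **Side guide:** I pushed it about 42 mm by the knob until it came up solid at about 12 N; about 43 mm was predicted. The top view afterwards showed the cards square between the guides.
- **Clamp knob:** I turned it clockwise to about 1.25 rad. That figure comes from the tool angle against the measured printer angle. I had no direct reading of the knob, but the top view showed the bar turned.
- **Stylus and button:** The stylus went through the hole and pressed the button to its stop. At the last check the vertical force was about 10 N, and the final 0.7 mm of commanded travel moved the tool only 0.2 mm. The tip was about 20 mm below the mouth and about 1 mm off its centre, with the finger opening at 13.5 mm on the 14 mm handle.

**Checks that failed or disagreed:**
- **First knob grasp:** It stopped at 24 mm opening with about 32 N vertical force. I reopened, raised the tool about 8 mm and gripped correctly.
- **Hole position:** The camera estimates differed by several mm, so I aligned on the tip and hole in the wrist view instead.
- **Side load:** About 2.7 N remained on the stylus at the end, so the shank may be lightly touching the hole wall.
- **Last scene image:** The white stack was not picked up there because the arm hid it, so its squareness rests on the earlier top view.

The arm did not go near the punch or the carton. The marker was still standing in the pictures before I took the stylus, but I did not check it afterwards.

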